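# Hang the ear defenders over the rail

### The job

The ear defenders lie on their side on the bench; put them away on the small rail stand. First stand them upright on their two cups on the bench top and let go of them, then take them again by the top of the headband and lower them over the stand's bar, so that they hang still from the middle of the headband, one cup on each side of the bar and clear of the bench. Do not drop them or let them fall over, and leave the other things on the bench where they are.

Things in the scene. Friction and masses are not known exactly. Their poses are not given: they have to be found in the camera images.
- ear_defenders: Rigid ear defenders, 0.18-0.35 kg, 149 mm high, 176 mm cup to cup, 70 mm wide: two black cups on a wire headband. Origin: centre of the crown (headband top). z points from cups to crown (up when standing or hanging), y from cup to cup, x normal to the headband's plane. At the start they lie on the side of the cups, origin 35 mm up, crown towards world -y, turned up to 0.35 rad to +x. Centre of mass at z = -90 mm.
- sleeve (a point): Same point and axes as the ear defenders' origin: centre of the straight round black rubber sleeve at the crown, 22 mm diameter, 60 mm long along y, grippable from any side round it. At both ends a 9 mm steel wire bends down to the cups through (|y|, z) = (48,-6), (66,-20), (78,-42), (83,-72) mm.
- cups_foot (a point): Point midway between the undersides of the two cups, 138 mm below the sleeve's centre; on the bench when the ear defenders stand. Each cup: 70 mm wide (x), 76 mm high, spanning |y| 44 to 80 mm (pivot boss to 88); 88 mm free between them. The flat part of the underside is 38 mm wide in x: they stand on it by themselves.
- rail_stand: Rail stand, fixed: plain steel bar on two dark posts, foot plate 90x270x8 mm. It is at the left or the right place, the ear defenders at the other. Origin under the foot plate's centre, z up, y along the bar. Bar 20 mm diameter, axis 155 mm up, free from y = -107 to 107 mm; 18 mm posts at y = +-118 mm with black end knobs that rise to 169 mm.
- bar_mid (a point): Middle of the rail stand's bar, on its axis, 155 mm above the bench; y along the bar. Hanging ear defenders have their origin 21 mm above the bar's axis.
- spanner: Bystander: combination spanner, bare steel, 173x28x6 mm, lying between the two places, roughly along x
- oil_bottle: Bystander: small white bottle with a blue nozzle cap, 32x31x96 mm, standing near the bins; origin at the centre of its underside
- mug: Bystander: white mug with handle, 78x113x89 mm, far right; origin at the centre of its underside
- grease_tin: Bystander: round tin, 66 mm across, 38 mm high, far right; origin at the centre of its underside
- feeler_gauge: Bystander: slim cylindrical gauge, 16x85x16 mm, lying near the front edge on the left
- pliers: Bystander: circlip pliers, 157x70x14 mm, lying at the back left

How it is judged:
By the outcome, as a careful person would: the job done as asked, in the order asked, and still so for the second after the job is handed in, with the robot touching nothing.
It also fails if it takes over 58 s, if anything falls off the work surface, if the arm or the gripper's body presses on something with over 40 N, if the wrist force passes 120 N, or if a joint passes its speed limit or range.

### The arm

A 6-joint arm with a two-finger parallel gripper is mounted at the origin on a cart in front of the work surface, level with it; the furniture and walls round the work are solid. World frame = base frame: x ahead of the robot, y to its left, z up, the work surface at z = 0. Lengths are in m, angles in rad, forces in N, time in s.
With the tool pointing down it reaches from about 0.35 to 0.925 m from the base axis. Payload 6.4 kg.
Tool frame: the origin (TCP) lies at the very end of the fingers, on their centre line; the grasp point (between the pads) lies 19 mm behind it; z points along the fingers, x is the direction in which the jaws open and shut, and the axes are right-handed (so a half turn about z gives the same grasp; the last joint's range is limited). The gripper opens to 94 mm and grips with 3 to 60 N. Pads are 16 mm wide; open, the fingers measure 119 mm over their backs; the gripper's body (75 mm by 177 mm) begins 78 mm behind the grasp point.
Start: joints at [-1.47, 0.245, 1.558, -0, 1.339, -0.174], TCP at [0.176, -0.626, 0.205] pointing down, gripper open.
Joint ranges: [-3.13, 3.13], [-1.02, 2.26], [0.13, 2.54], [-0.95, 4.09], [0.21, 2.88], [-2.74, 2.74]. Speed limits (rad/s): [2.57, 2.57, 3.14, 3.14, 3.14, 3.14].

### API

Orientations are given as a unit quaternion [x, y, z, w].
In Python, from workcell import get_state, grab_frame, camera_info, job_done, search_frame, regions_of, spot_point gives the robot as it stands.
- The arm moves only by the tool arm_command, never from a script. Its argument "commands" is a list that holds one entry, the list of rows, each a list of 6 numbers: the shift along the tool's x, y, z in mm, then the turn, a rotation vector about the tool's x, y, z in degrees. A call has 1 to 12 rows; each row is the pose to reach, as a shift and turn from the pose commanded when the call began, along the tool's axes at that moment; what a row does not reach only later rows make up. A row lasts 1/12 s, in which the tool goes at most 41.7 mm and 7.16 degrees, less where a joint would pass 70% of its speed; a pose out of reach is approached as far as the arm can. A call with a gripper value outside its range is refused whole. "jaw" is the closure in counts, from 0 (fully open) to 255 (shut), set as the call begins (left out, the last holds). The fingers move at their own pace and stop on an object; "squeeze" is the grip in N (left out, the last holds). Time passes only in rows, so rows that repeat a pose let the fingers close. It gives the time, the measured TCP pose, the force and the opening at its end, in the units of the state.
- get_state(): the state, without advancing time (a new reading comes with each control period).
- grab_frame(name): name is "scene" or "top" or "wrist"; returns (picture, depth): 480x640x3 uint8, red, green, blue; 480x640 float32, m along the optical axis (not along the pixel's ray), 0 where there is no reading.
- camera_info(name): a dict with "fx", "fy", "cx", "cy" (pixels), "k1" (the pictures are not rectified: a ray, as slopes to the right and down, at radius r is drawn at 1 + k1 r^2 times it, then the intrinsics apply), "T" (4x4, takes a point from camera to world coordinates); the wrist camera has in their place "hand_eye" (4x4, takes a point from camera to tool coordinates, whose origin is the TCP and whose axes are the tool frame's). Camera axes: x right, y up, looking along -z (the intrinsics and any distortion apply to the point x, -y, -z); pixel columns grow to the right and rows downward; lengths in m; the calibration is good to about 2 mm. A picture is of the moment at which its call begins: read the wrist's pose just before it. camera_info takes no time and is no camera call.
- job_done(): hands the job in, once; it reports no verdict.
Trained networks look in the newest picture that a camera, given by its name, has taken for a name from the list of things; names that differ only in an ending like _2 or _b are one class to them, and where a whole thing is asked for, a point or a joint stands for the part that bears it (a point fixed in the world has none). Each returns a list of dicts, best first, with "score" (0 to 1); they miss things now and then, are a little off and sometimes report something else, mostly with a low value. They report only what shows in the picture. A call takes as long as a camera call.
- search_frame(thing, camera): "xy" ([column, row] in pixels, amid what is visible of it).
- regions_of(thing, camera): "pixels" (480x640 bool, what is visible of it) and "xy" ([column, row] in pixels, amid what is visible of it).
- spot_point(thing, camera): "xy" ([column, row] in pixels: a listed point, or the origin of a listed thing).
The state is a dict: "time": time; "joint_positions": joint angles; "qd": joint speeds; "tau": joint torques, N m; "eef_pos": TCP position; "orientation": TCP orientation; "contact_force": force on the tool from outside, world axes, zero at the start; "moment": the same for the moment, N m; "opening": finger opening in m.
Only numpy, scipy, OpenCV 4.12 (cv2) and the standard library are available. Lean on these libraries where they do the work, as an engineer would, in place of code of your own. Each camera call takes 0.05 s, during which the arm holds its last target. There are 200 camera calls.

## Working session

There is one attempt and no reset: what is moved stays moved. The work goes in short steps, Python scripts to look and compute and a tool call to move; the robot and the scene stay as the last step left them, time stands still between calls to the robot, and variables do not carry over. Pictures are saved under pics/ and viewed, about 8 in all and at most 12, crops included, and the job is handed in when it is done.

Besides the shell and the picture viewer there is one more tool, called after "Emit:" by a JSON object that holds its "fn" and its "kwargs". arm_command: Moves the arm, as the interface text tells. Its arguments: {"type":"object","properties":{"commands":{"type":"array","items":{"type":"array","items":{"type":"array","items":{"type":"number"}}}},"jaw":{"type":"number"},"squeeze":{"type":"number"}},"required":["commands"]}

```bash
mkdir -p pics; ls; cat > h.py <<'E'
import numpy as np, cv2
from scipy.spatial.transform import Rotation as R
from workcell import *
def camT(n,st=None):
    i=camera_info(n)
    if 'T' in i: return i,np.array(i['T'])
    st=st or get_state(); T=np.eye(4); T[:3,:3]=R.from_quat(st['orientation']).as_matrix(); T[:3,3]=st['eef_pos']
    return i,T@np.array(i['hand_eye'])
def ray(i,xy):
    u=np.array([(xy[0]-i['cx'])/i['fx'],(xy[1]-i['cy'])/i['fy']]); s=u.copy()
    for _ in range(20): s=u/(1+i['k1']*(s@s))
    return np.array([s[0],-s[1],-1.])
def w_depth(i,T,xy,d):
    p=ray(i,xy)*d; return T[:3,:3]@p+T[:3,3]
def w_plane(i,T,xy,z):
    r=T[:3,:3]@ray(i,xy); return T[:3,3]+r*(z-T[2,3])/r[2]
def cloud(i,T,dep,mask):
    v,u=np.nonzero(mask&(dep>0)); 
    return np.array([w_depth(i,T,(a,b),dep[b,a]) for a,b in zip(u,v)])
def save(n,img): cv2.imwrite('pics/'+n,img[:,:,::-1])
E
python3 - <<'E'
from h import *
st=get_state(); print({k:np.round(v,3) for k,v in st.items()})
for n in ['top','scene']:
    im,d=grab_frame(n); save(n+'0.png',im); i,T=camT(n); print(n,np.round(T,3).tolist())
    for t,z in [('ear_defenders',.035),('sleeve',.035),('cups_foot',.035),('rail_stand',0),('bar_mid',.155)]:
        for r in spot_point(t,n)[:2]: print(t,round(r['score'],2),np.round(r['xy']),np.round(w_plane(i,T,r['xy'],z),3))
print(camera_info('wrist'))
E
```

```text
pics
{'time': np.float64(0.0), 'joint_positions': array([-1.47 ,  0.246,  1.559, -0.   ,  1.339, -0.174]), 'qd': array([ 0.   , -0.001,  0.001, -0.002,  0.   , -0.   ]), 'tau': array([-0.0000e+00, -4.1583e+01, -3.1460e+01,  6.8000e-02,  3.3000e-02,
       -0.0000e+00]), 'eef_pos': array([ 0.176, -0.625,  0.204]), 'orientation': array([ 0.797, -0.604, -0.001, -0.001]), 'contact_force': array([ 0.012,  0.763, -0.143]), 'moment': array([-0.039,  0.011, -0.023]), 'opening': np.float64(0.094)}
top [[0.008, 0.989, -0.145, 0.205], [-1.0, 0.006, -0.013, -0.106], [-0.012, 0.145, 0.989, 1.891], [0.0, 0.0, 0.0, 1.0]]
ear_defenders 0.62 [400. 254.] [ 0.433 -0.354  0.035]
ear_defenders 0.57 [356. 266.] [ 0.39  -0.205  0.035]
sleeve 0.81 [394. 252.] [ 0.441 -0.336  0.035]
cups_foot 0.79 [359. 267.] [ 0.387 -0.213  0.035]
rail_stand 0.76 [250. 250.] [0.449 0.165 0.   ]
bar_mid 0.8 [240. 248.] [0.436 0.174 0.155]
scene [[0.786, 0.291, -0.546, -0.301], [-0.618, 0.377, -0.69, -1.077], [0.005, 0.879, 0.476, 0.812], [0.0, 0.0, 0.0, 1.0]]
ear_defenders 0.66 [367. 306.] [ 0.431 -0.339  0.035]
ear_defenders 0.66 [458. 368.] [ 0.436 -0.629  0.035]
sleeve 0.95 [368. 302.] [ 0.442 -0.332  0.035]
cups_foot 0.67 [323. 285.] [ 0.398 -0.195  0.035]
rail_stand 0.79 [264. 240.] [0.437 0.177 0.   ]
bar_mid 0.56 [264. 199.] [0.443 0.169 0.155]
bar_mid 0.51 [323. 285.] [ 0.29  -0.332  0.155]
{'fx': 358.8827494394923, 'fy': 358.8827494394923, 'cx': 319.6934201721975, 'cy': 241.0845044395828, 'k1': -0.06599718475282373, 'hand_eye': array([[ 9.99999057e-01, -5.55120910e-04, -1.25620149e-03,
         6.38416777e-04],
       [-8.71522147e-04, -9.63407014e-01, -2.68041352e-01,
        -7.83790204e-02],
       [-1.06143797e-03,  2.68042194e-01, -9.63406589e-01,
        -1.79325418e-01],
       [ 0.00000000e+00,  0.00000000e+00,  0.00000000e+00,
         1.00000000e+00]])}
```

View pics/top0.png

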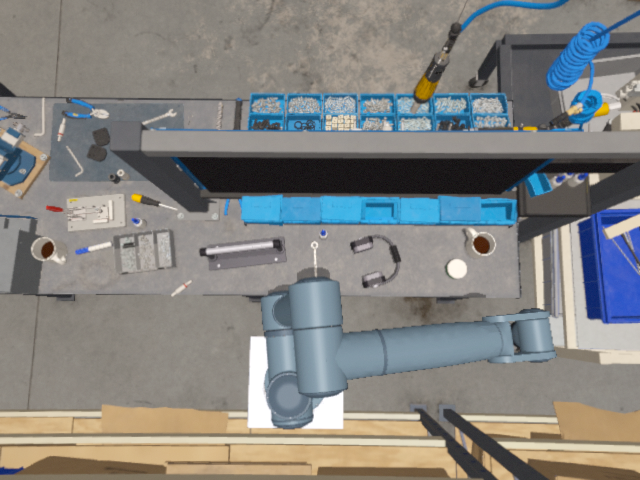

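View pics/scene0.png

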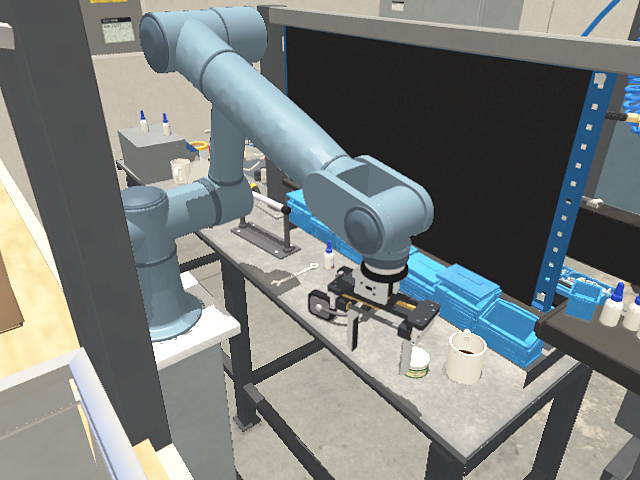

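```bash
python3 - <<'E'
from h import *
for n in ['top','scene']:
    im,d=grab_frame(n); i,T=camT(n)
    r=regions_of('sleeve',n)[:1]
    for t in ['ear_defenders','rail_stand']:
      for r in regions_of(t,n)[:2]:
        c=cloud(i,T,d,r['pixels']); print(n,t,r['score'],len(c))
        if t=='rail_stand':
            b=c[(c[:,2]>.145)]; 
            if len(b)<10: continue
            m=b.mean(0);v=np.linalg.svd(b[:,:2]-m[:2])[2][0]; s=(b[:,:2]-m[:2])@v
            print('bar',m,v,s.min(),s.max(),b[:,2].max(), m[:2]+v*(s.min()+s.max())/2)
        else: print(np.percentile(c,[1,50,99],axis=0).round(3).tolist())
E
```

```text
top ear_defenders 0.6 845
[[0.321, -0.349, -0.006], [0.428, -0.25, 0.059], [0.5, -0.185, 0.077]]
top rail_stand 0.84 2101
bar [0.43620545 0.1757631  0.16329109] [ 0.12203828 -0.99252539] -0.1287020849772579 0.1275523314355773 0.1764590968389581 [0.43613529 0.17633368]
scene ear_defenders 0.66 848
[[0.124, -0.558, -0.002], [0.333, -0.271, 0.042], [0.473, -0.19, 0.333]]
scene rail_stand 0.59 1449
bar [0.43687816 0.11352243 0.1587348 ] [ 0.11781253 -0.99303585] -0.09991289145921274 0.07044500892590179 0.1698901833412947 [0.43514232 0.12815376]
```

Top view: the defenders lie with their crown at about (394,252) and cups at (360,243) and (373,280). The stand is on the left at (245,250). The scene view confirms the layout. Next I move above the sleeve.

Emit:
{"fn": "arm_command", "kwargs": {"commands": [[[-100, -160, 0, 0, 0, -2], [-207, -333, 20, 0, 0, -4.5], [-207, -333, 45, 0, 0, -4.5], [-207, -333, 45, 0, 0, -4.5], [-207, -333, 45, 0, 0, -4.5], [-207, -333, 45, 0, 0, -4.5], [-207, -333, 45, 0, 0, -4.5], [-207, -333, 45, 0, 0, -4.5], [-207, -333, 45, 0, 0, -4.5], [-207, -333, 45, 0, 0, -4.5], [-207, -333, 45, 0, 0, -4.5], [-207, -333, 45, 0, 0, -4.5]]], "jaw": 0, "squeeze": 60}}

```text
time: 2.0
eef_pos: [0.4411, -0.3354, 0.1604]
orientation: [0.821, -0.571, -0.0, 0.0]
contact_force: [-0.9, -0.1, 0.2]
opening: 0.0943
```

```bash
cat >> h.py <<'E'
def log():
    import json
    s=get_state(); open('log.txt','a').write(json.dumps([list(map(float,s[k])) for k in('joint_positions','eef_pos','orientation')])+'\n'); return s
E
python3 - <<'E'
from h import *
s=log(); print({k:np.round(v,3) for k,v in s.items() if k!='tau'})
im,d=grab_frame('wrist'); save('w1.png',im); i,T=camT('wrist',s)
for t,z in [('sleeve',.035),('cups_foot',.035)]:
  for r in spot_point(t,'wrist')[:2]: print(t,r['score'],r['xy'],w_plane(i,T,r['xy'],z).round(3))
for r in regions_of('ear_defenders','wrist')[:1]:
    m=r['pixels'];c=cloud(i,T,d,m); print(np.percentile(c,[1,50,99],axis=0).round(3).tolist())
    np.save('c.npy',c)
E
```

```text
{'time': np.float64(2.0), 'joint_positions': array([-0.854,  0.068,  1.843, -0.   ,  1.231,  0.361]), 'qd': array([-0.043, -0.003, -0.011, -0.002,  0.   , -0.002]), 'eef_pos': array([ 0.441, -0.335,  0.16 ]), 'orientation': array([ 0.821, -0.571, -0.   ,  0.   ]), 'contact_force': array([-0.858, -0.089,  0.232]), 'moment': array([-0.02 , -0.041,  0.01 ]), 'opening': np.float64(0.094)}
sleeve 0.84 [317.6, 241.2] [ 0.435 -0.337  0.035]
[[0.331, -0.35, -0.0], [0.455, -0.253, 0.052], [0.497, -0.191, 0.071]]
```

View pics/w1.png

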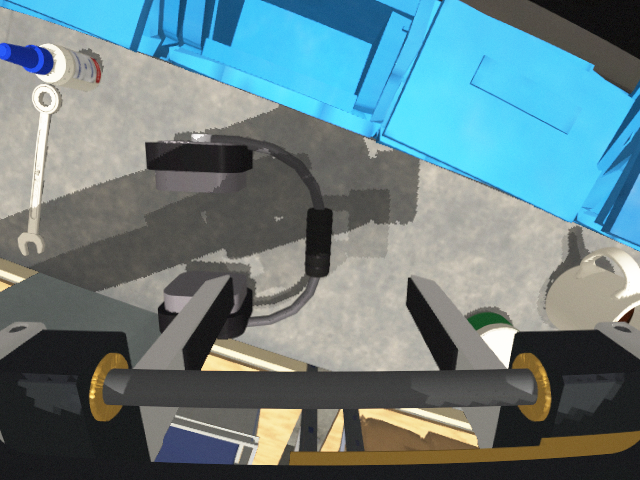

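The wrist view shows the sleeve at (318,241), square to the jaws. The spanner, bottle and bins are clear of the approach. Next: sleeve axis fit and a 40° tilted approach.

```bash
cat >> h.py <<'E'
def plan(p,Rm,s=None):
    "row (mm, deg rotvec) from the present pose to TCP p, matrix Rm"
    s=s or get_state(); R0=R.from_quat(s['orientation']); p0=np.array(s['eef_pos'])
    return np.r_[R0.inv().apply(np.array(p)-p0)*1000,(R0.inv()*R.from_matrix(Rm)).as_rotvec(degrees=True)].round(1)
E
python3 - <<'E'
from h import *
c=np.load('c.npy'); 
rs=np.array([.435,-.337]); m=(np.linalg.norm(c[:,:2]-rs,axis=1)<.028)&(c[:,2]>.03)
b=c[m]; mu=b.mean(0); v=np.linalg.svd(b[:,:2]-mu[:2])[2][0]; v=v*np.sign(v[0])
print(len(b),mu,b[:,2].max(),v,np.arctan2(v[1],v[0]))
hi=c[c[:,2]>.055]; print(hi[:,:2].min(0),hi[:,:2].max(0))
E
```

```text
1503 [ 0.43555037 -0.33660016  0.04396131] 0.04860002847178302 [0.95248711 0.30457888] 0.30949627454527107
[ 0.31723884 -0.3024716 ] [ 0.49192424 -0.18343488]
```

```bash
cat >> h.py <<'E'
def frame(azjaw,tilt):
    "tool axes: x azimuth azjaw, z down, then tilted so z leans to +x by tilt deg"
    x=np.array([np.cos(azjaw),np.sin(azjaw),0]); z=np.array([0,0,-1.]); M=np.c_[x,np.cross(z,x),z]
    return M@R.from_euler('y',tilt,degrees=True).as_matrix()
E
python3 - <<'E'
from h import *
S=np.array([.4355,-.3365,.035]); M=frame(.31-np.pi/2,-40); d=M[:,2]
print(d,S+d*(.013-.09)); print(plan(S+d*(.013-.09),M)); print(plan(S+d*.013,M))
E
```

```text
[-0.19608791  0.61214822 -0.76604444] [ 0.45059877 -0.38363541  0.09398542]
[ 47.1   6.1  66.9   0.8 -40.    2.3]
[-10.8   3.7 135.8   0.8 -40.    2.3]
```

Emit:
{"fn": "arm_command", "kwargs": {"commands": [[[24, 3, 10, 0.2, -7, 0.5], [35, 4, 20, 0.4, -14, 1], [47, 6, 30, 0.5, -21, 1.5], [47, 6, 45, 0.6, -28, 1.8], [47, 6, 55, 0.7, -34, 2], [47, 6, 67, 0.8, -40, 2.3], [47, 6, 67, 0.8, -40, 2.3], [47, 6, 67, 0.8, -40, 2.3]]], "jaw": 155}}

```text
time: 2.87
eef_pos: [0.45, -0.3827, 0.0909]
orientation: [0.758, -0.554, -0.278, -0.202]
contact_force: [0.3, 0.6, 0.1]
opening: 0.0437
```

```bash
python3 - <<'E'
from h import *
s=log(); print({k:np.round(v,3) for k,v in s.items() if k!='tau'})
S=np.array([.4355,-.3365,.035]); M=frame(.31-np.pi/2,-40); d=M[:,2]
print(plan(S+d*.013,M))
im,dd=grab_frame('wrist'); save('w2.png',im); i,T=camT('wrist',s)
for r in spot_point('sleeve','wrist')[:2]: print(r['score'],r['xy'],w_plane(i,T,r['xy'],.035).round(3))
E
```

```text
{'time': np.float64(2.867), 'joint_positions': array([-0.982,  0.653,  1.357,  0.182,  1.809,  0.26 ]), 'qd': array([ 0.025, -0.099, -0.001,  0.004,  0.002, -0.   ]), 'eef_pos': array([ 0.45 , -0.383,  0.091]), 'orientation': array([ 0.758, -0.554, -0.278, -0.202]), 'contact_force': array([0.335, 0.592, 0.119]), 'moment': array([-0.266, -0.086, -0.046]), 'opening': np.float64(0.044)}
[-0.8 -0.4 86.9  0.1  0.2 -0.1]
0.71 [317.9, 255.0] [ 0.432 -0.338  0.035]
```

View pics/w2.png

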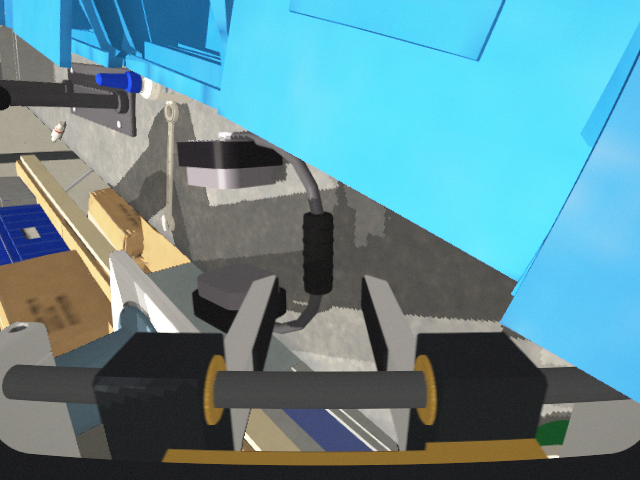

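The wrist view has the sleeve at (318,255), centred between the jaws with the bins clear. I descend along the tool axis.

Emit:
{"fn": "arm_command", "kwargs": {"commands": [[[-1, 0, 20, 0, 0, 0], [-1, 0, 45, 0, 0, 0], [-1, 0, 65, 0, 0, 0], [-1, 0, 78, 0, 0, 0], [-1, 0, 85, 0, 0, 0], [-1, 0, 85, 0, 0, 0]]], "jaw": 162}}

```text
time: 3.47
eef_pos: [0.4343, -0.3287, 0.0298]
orientation: [0.76, -0.553, -0.276, -0.201]
contact_force: [-0.8, -0.5, 0.4]
opening: 0.0343
```

Emit:
{"fn": "arm_command", "kwargs": {"commands": [[[0, 0, 0, 0, 0, 0], [0, 0, 0, 0, 0, 0], [0, 0, 0, 0, 0, 0], [0, 0, 0, 0, 0, 0], [0, 0, 0, 0, 0, 0], [0, 0, 0, 0, 0, 0]]], "jaw": 255}}

```text
time: 3.97
eef_pos: [0.4349, -0.3305, 0.0297]
orientation: [0.76, -0.554, -0.276, -0.201]
contact_force: [0.9, -2.3, 4.8]
opening: 0.0206
```

```bash
python3 - <<'E'
from h import *
s=log(); print({k:np.round(v,3) for k,v in s.items() if k!='tau'})
# fit arm model from log
import json
L=[[[-1.47,.246,1.559,0,1.339,-.174],[.176,-.625,.204],[.797,-.604,-.001,-.001]]]+[json.loads(l) for l in open('log.txt')]
from scipy.optimize import least_squares
def fk(q,p):
    h,a1,off,L1,a3,L2,Lt=p; t=np.eye(4)
    def rot(ax,a): M=np.eye(4);M[:3,:3]=R.from_euler(ax,a).as_matrix();return M
    def tr(*v): M=np.eye(4);M[:3,3]=v;return M
    return rot('z',q[0])@tr(a1,off,h)@rot('y',q[1])@tr(0,0,L1)@rot('y',q[2])@tr(a3,0,L2)@rot('z',SG*q[3])@rot('y',q[4])@tr(0,0,Lt)@rot('z',q[5])
for SG in (1,-1):
    f=lambda p: np.r_[np.concatenate([fk(q,p)[:3,3]-x for q,x,_ in L]),.001*(p-[.25,0,.1,.45,0,.45,.3])]
    r=least_squares(f,[.25,0,.1,.45,0,.45,.3]); print(SG,r.x.round(3),np.abs(r.fun).max())
    for q,x,o in L: print((fk(q,r.x)[:3,:3].T@R.from_quat(o).as_matrix()).round(2).tolist())
E
```

```text
{'time': np.float64(3.967), 'joint_positions': array([-0.958,  0.641,  1.506,  0.192,  1.667,  0.252]), 'qd': array([ 0.001,  0.   ,  0.004,  0.   ,  0.001, -0.   ]), 'eef_pos': array([ 0.435, -0.331,  0.03 ]), 'orientation': array([ 0.76 , -0.554, -0.276, -0.201]), 'contact_force': array([ 0.885, -2.263,  4.771]), 'moment': array([-0.289, -0.142, -0.076]), 'opening': np.float64(0.021)}
1 [0.273 0.    0.112 0.421 0.066 0.568 0.281] 0.0002045270602026028
[[-1.0, 0.0, 0.0], [-0.0, -1.0, -0.0], [0.0, -0.0, 1.0]]
[[-1.0, -0.0, 0.0], [0.0, -1.0, 0.0], [0.0, 0.0, 1.0]]
[[-1.0, -0.0, 0.0], [0.0, -1.0, 0.0], [-0.0, 0.0, 1.0]]
[[-1.0, -0.0, 0.0], [0.0, -1.0, 0.0], [-0.0, 0.0, 1.0]]
-1 [ 0.602  0.126  0.124 -0.     0.422  0.607 -0.157] 0.02671971505834997
[[-1.0, 0.0, 0.0], [-0.0, -1.0, -0.0], [0.0, -0.0, 1.0]]
[[-1.0, -0.0, -0.0], [0.0, -1.0, -0.0], [-0.0, -0.0, 1.0]]
[[-0.99, -0.07, 0.1], [0.1, -0.94, 0.33], [0.07, 0.34, 0.94]]
[[-0.99, -0.02, 0.1], [0.05, -0.93, 0.36], [0.09, 0.36, 0.93]]
```

```bash
cat >> h.py <<'E'
from scipy.optimize import least_squares
LO=np.array([-3.13,-1.02,.13,-.95,.21,-2.74]);HI=np.array([3.13,2.26,2.54,4.09,2.88,2.74])
def fk(q):
    h,a1,off,L1,a3,L2,Lt=.273,0,.112,.421,.066,.568,.281
    r=lambda ax,a: R.from_euler(ax,a)
    P=np.array([a1,off,h]);p=r('z',q[0]).apply(P);O=r('z',q[0])*r('y',q[1]);p=p+O.apply([0,0,L1]);O=O*r('y',q[2]);p=p+O.apply([a3,0,L2]);O=O*r('z',q[3])*r('y',q[4]);p=p+O.apply([0,0,Lt])
    return p,O*r('z',q[5]+np.pi)
def ik(p,M,q0):
    f=lambda q:np.r_[(fk(q)[0]-p)*5,(fk(q)[1].inv()*R.from_matrix(M)).as_rotvec()]
    r=least_squares(f,np.clip(q0,LO+.01,HI-.01),bounds=(LO,HI)); return r.x,np.abs(r.fun).max()
E
python3 - <<'E'
from h import *
q0=get_state()['joint_positions']
for S in [(.41,-.34),(.41,-.42),(.38,-.42)]:
  for az in (.31-np.pi/2,-.85,-.5):
    q=q0
    for t in (-20,0,20,40,50):
        M=frame(az,t); q,e=ik(np.array([*S,.15])+M[:,2]*.013,M,q)
    print(S,round(az,2),q.round(2),round(e,4))
E
```

```text
(0.41, -0.34) -1.26 [-0.73 -0.22  2.33 -0.95  0.45  1.28] 0.0497
(0.41, -0.34) -0.85 [-0.95 -0.35  2.45  0.42  0.21 -0.48] 0.0148
(0.41, -0.34) -0.5 [-1.15 -0.34  2.45  1.09  0.55 -1.48] 0.0
(0.41, -0.42) -1.26 [-0.87 -0.1   2.24 -0.95  0.34  1.19] 0.0349
(0.41, -0.42) -0.85 [-1.07 -0.18  2.33  0.9   0.21 -1.03] 0.0
(0.41, -0.42) -0.5 [-1.24 -0.14  2.29  1.16  0.6  -1.61] 0.0
(0.38, -0.42) -1.26 [-0.92 -0.17  2.31 -0.95  0.3   1.16] 0.0201
(0.38, -0.42) -0.85 [-1.14 -0.24  2.38  0.97  0.27 -1.14] 0.0
(0.38, -0.42) -0.5 [-1.32 -0.19  2.33  1.14  0.66 -1.65] 0.0
```

```bash
python3 - <<'E'
from h import *
q0=np.array(get_state()['joint_positions'])
for S1 in [(.42,-.35),(.39,-.35),(.45,-.35)]:
  for az1 in (-.5,-.2,.12):
    q=q0;Q=[]
    for k in np.linspace(0,1,25):
        az=-1.26+k*(az1+1.26);t=-40+90*k; S=np.array([.437,-.338,.17])*(1-k)+k*np.array([*S1,.16])
        M=frame(az,t); q,e=ik(S+M[:,2]*.013,M,q); Q.append(q)
        if e>.002: print('bad',k,e)
    Q=np.array(Q); print(S1,az1,q.round(2),'maxstep',np.abs(np.diff(Q,axis=0)).max(0).round(2))
E
```

```text
(0.42, -0.35) -0.5 [-1.14 -0.31  2.41  1.07  0.55 -1.45] maxstep [0.04 0.04 0.04 0.19 0.07 0.22]
(0.42, -0.35) -0.2 [-1.26 -0.21  2.33  1.09  0.85 -1.74] maxstep [0.04 0.04 0.04 0.13 0.07 0.18]
(0.42, -0.35) 0.12 [-1.31 -0.06  2.2   1.    1.12 -1.95] maxstep [0.04 0.04 0.04 0.11 0.07 0.16]
(0.39, -0.35) -0.5 [-1.22 -0.39  2.46  1.05  0.62 -1.48] maxstep [0.05 0.04 0.05 0.17 0.07 0.2 ]
(0.39, -0.35) -0.2 [-1.34 -0.26  2.37  1.06  0.92 -1.77] maxstep [0.05 0.04 0.05 0.13 0.07 0.17]
(0.39, -0.35) 0.12 [-1.38 -0.1   2.23  0.98  1.17 -1.99] maxstep [0.05 0.04 0.05 0.11 0.07 0.16]
(0.45, -0.35) -0.5 [-1.06 -0.24  2.36  1.08  0.48 -1.41] maxstep [0.03 0.04 0.04 0.21 0.07 0.24]
(0.45, -0.35) -0.2 [-1.18 -0.16  2.29  1.11  0.79 -1.71] maxstep [0.04 0.04 0.04 0.14 0.07 0.18]
(0.45, -0.35) 0.12 [-1.24 -0.02  2.16  1.02  1.07 -1.92] maxstep [0.04 0.04 0.04 0.11 0.07 0.16]
```

Emit:
{"fn": "arm_command", "kwargs": {"commands": [[[-5, 0, -6, 0, 0, 0], [-12, 0, -15, 0, 0, 0], [-25, 0, -30, 0, 0, 0], [-42, 0, -50, 0, 0, 0], [-60, 0, -72, 0, 0, 0], [-76, 0, -91, 0, 0, 0], [-88, 0, -105, 0, 0, 0], [-94, 0, -113, 0, 0, 0], [-96, 0, -115, 0, 0, 0], [-96, 0, -115, 0, 0, 0]]]}}

```text
time: 4.8
eef_pos: [0.4345, -0.3298, 0.179]
orientation: [0.76, -0.553, -0.276, -0.201]
contact_force: [-0.0, -0.0, -1.8]
opening: 0.0208
```

```bash
python3 - <<'E'
from h import *
s=log(); print({k:np.round(v,3) for k,v in s.items() if k!='tau'})
im,d=grab_frame('wrist'); save('w3.png',im); i,T=camT('wrist',s)
m=regions_of('ear_defenders','wrist')
if m:
    c=cloud(i,T,d,m[0]['pixels']); np.save('c3.npy',c); print(np.percentile(c,[1,50,99],axis=0).round(3).tolist())
for r in spot_point('sleeve','wrist')[:1]: print(r)
S0=np.array(s['eef_pos'])-.013*R.from_quat(s['orientation']).as_matrix()[:,2];S1=np.array([.42,-.35,.17])
def pose(k):
    M=frame(-1.26+k*1.38,-40+90*k); return (1-k)*S0+k*S1+.013*M[:,2],M
e=lambda k:k*k*(3-2*k)
K=[e(j/30) for j in range(31)]
print('A',[plan(*pose(k),s).tolist() for k in K[1:13]])
def rel(a,b):
    s=dict(eef_pos=a[0],orientation=R.from_matrix(a[1]).as_quat()); return plan(*b,s).tolist()
print('B',[rel(pose(K[12]),pose(k)) for k in K[13:25]])
print('C',[rel(pose(K[24]),pose(k)) for k in K[25:]])
E
```

```text
{'time': np.float64(4.8), 'joint_positions': array([-0.958,  0.445,  1.479,  0.201,  1.887,  0.297]), 'qd': array([-0.001,  0.029,  0.023, -0.   , -0.011, -0.002]), 'eef_pos': array([ 0.435, -0.33 ,  0.179]), 'orientation': array([ 0.76 , -0.553, -0.276, -0.201]), 'contact_force': array([-0.049, -0.031, -1.758]), 'moment': array([-0.743, -0.247, -0.004]), 'opening': np.float64(0.021)}
[[0.34, -0.352, 0.158], [0.461, -0.257, 0.192], [0.497, -0.202, 0.219]]
{'xy': [317.4, 304.4], 'score': 0.66}
A [[0.1, 0.1, 0.0, -0.1, 0.2, -0.2], [0.5, 0.4, 0.1, -0.6, 1.1, -0.8], [1.0, 0.9, 0.3, -1.3, 2.5, -1.7], [1.8, 1.5, 0.5, -2.3, 4.3, -3.0], [2.8, 2.2, 0.7, -3.4, 6.6, -4.7], [3.9, 3.0, 0.9, -4.7, 9.3, -6.7], [5.2, 3.9, 1.1, -6.0, 12.3, -9.1], [6.6, 4.8, 1.2, -7.3, 15.7, -11.8], [8.2, 5.7, 1.4, -8.6, 19.3, -14.8], [9.8, 6.5, 1.5, -9.7, 23.0, -18.1], [11.4, 7.2, 1.6, -10.7, 27.0, -21.8], [13.0, 7.9, 1.6, -11.5, 31.0, -25.7]]
B [[0.9, 1.1, 0.9, -0.4, 4.4, -3.8], [1.9, 2.0, 1.7, -0.5, 8.8, -7.7], [2.8, 2.8, 2.5, -0.3, 13.3, -11.7], [3.7, 3.5, 3.2, 0.2, 17.7, -15.7], [4.5, 4.1, 3.8, 1.0, 22.0, -19.7], [5.2, 4.5, 4.4, 2.1, 26.3, -23.5], [5.8, 4.8, 4.9, 3.4, 30.3, -27.3], [6.3, 5.1, 5.3, 5.0, 34.1, -30.8], [6.6, 5.2, 5.6, 6.7, 37.7, -34.2], [6.9, 5.3, 5.9, 8.6, 41.0, -37.2], [7.0, 5.4, 6.2, 10.5, 44.0, -40.0], [7.1, 5.5, 6.4, 12.3, 46.6, -42.5]]
C [[-0.1, 0.0, 0.1, 1.6, 2.7, -1.8], [-0.3, -0.0, 0.1, 3.0, 5.0, -3.2], [-0.4, -0.0, 0.1, 4.2, 6.8, -4.3], [-0.5, -0.1, 0.1, 5.1, 8.2, -5.1], [-0.6, -0.1, 0.1, 5.7, 9.1, -5.6], [-0.6, -0.1, 0.1, 5.9, 9.3, -5.8]]
```

View pics/w3.png

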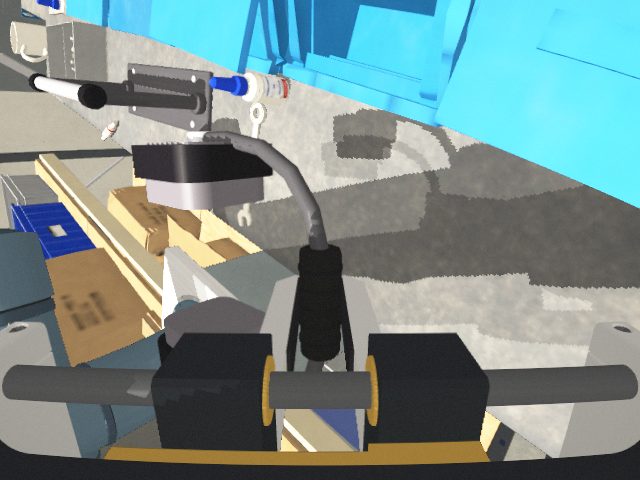

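The wrist view shows the sleeve centred and held between the pads at (318,310), with both cups lifted clear of the bench. Next I rotate.

Emit:
{"fn": "arm_command", "kwargs": {"commands": [[[0.1, 0.1, 0, -0.1, 0.2, -0.2], [0.5, 0.4, 0.1, -0.6, 1.1, -0.8], [1, 0.9, 0.3, -1.3, 2.5, -1.7], [1.8, 1.5, 0.5, -2.3, 4.3, -3], [2.8, 2.2, 0.7, -3.4, 6.6, -4.7], [3.9, 3, 0.9, -4.7, 9.3, -6.7], [5.2, 3.9, 1.1, -6, 12.3, -9.1], [6.6, 4.8, 1.2, -7.3, 15.7, -11.8], [8.2, 5.7, 1.4, -8.6, 19.3, -14.8], [9.8, 6.5, 1.5, -9.7, 23, -18.1], [11.4, 7.2, 1.6, -10.7, 27, -21.8], [13, 7.9, 1.6, -11.5, 31, -25.7]]]}}

```text
time: 5.95
eef_pos: [0.4303, -0.3404, 0.1698]
orientation: [0.925, -0.374, -0.066, -0.026]
contact_force: [0.2, -0.4, -1.5]
opening: 0.0207
```

Emit:
{"fn": "arm_command", "kwargs": {"commands": [[[0.9, 1.1, 0.9, -0.4, 4.4, -3.8], [1.9, 2, 1.7, -0.5, 8.8, -7.7], [2.8, 2.8, 2.5, -0.3, 13.3, -11.7], [3.7, 3.5, 3.2, 0.2, 17.7, -15.7], [4.5, 4.1, 3.8, 1, 22, -19.7], [5.2, 4.5, 4.4, 2.1, 26.3, -23.5], [5.8, 4.8, 4.9, 3.4, 30.3, -27.3], [6.3, 5.1, 5.3, 5, 34.1, -30.8], [6.6, 5.2, 5.6, 6.7, 37.7, -34.2], [6.9, 5.3, 5.9, 8.6, 41, -37.2], [7, 5.4, 6.2, 10.5, 44, -40], [7.1, 5.5, 6.4, 12.3, 46.6, -42.5]]]}}

```text
time: 6.95
eef_pos: [0.43, -0.3479, 0.1619]
orientation: [0.937, -0.009, 0.348, 0.004]
contact_force: [-1.1, 0.5, -2.4]
opening: 0.0208
```

Emit:
{"fn": "arm_command", "kwargs": {"commands": [[[-0.1, 0, 0.1, 1.6, 2.7, -1.8], [-0.3, 0, 0.1, 3, 5, -3.2], [-0.4, 0, 0.1, 4.2, 6.8, -4.3], [-0.5, -0.1, 0.1, 5.1, 8.2, -5.1], [-0.6, -0.1, 0.1, 5.7, 9.1, -5.6], [-0.6, -0.1, 0.1, 5.9, 9.3, -5.8], [-0.6, -0.1, 0.1, 5.9, 9.3, -5.8], [-0.6, -0.1, 0.1, 5.9, 9.3, -5.8]]]}}

```text
time: 7.62
eef_pos: [0.43, -0.3485, 0.1615]
orientation: [0.905, 0.055, 0.421, -0.026]
contact_force: [-0.8, -0.8, -1.9]
opening: 0.0207
```

```bash
python3 - <<'E'
from h import *
s=log(); print({k:np.round(v,3) for k,v in s.items() if k!='tau'})
M=R.from_quat(s['orientation']).as_matrix(); print('az',np.arctan2(M[1,0],M[0,0]),'tilt',np.degrees(np.arctan2(np.hypot(M[0,2],M[1,2]),-M[2,2])),'S~',s['eef_pos']-.013*M[:,2], M.round(2).tolist())
from PIL import Image
E
python3 - <<'E'
from h import *
im,d=grab_frame('scene'); save('s4.png',cv2.resize(im[150:400,200:500],(720,600)))
i,T=camT('scene')
m=regions_of('ear_defenders','scene')
for r in m[:2]:
    c=cloud(i,T,d,r['pixels']); print(r['score'],len(c),np.percentile(c,[1,25,50,75,99],axis=0).round(3).tolist())
np.save('c4.npy',cloud(i,T,d,m[0]['pixels']))
for t in('sleeve','cups_foot'): print(spot_point(t,'scene')[:1])
E
```

```text
{'time': np.float64(7.617), 'joint_positions': array([-1.308, -0.084,  2.196,  0.99 ,  1.132, -1.927]), 'qd': array([ 0.002,  0.001, -0.001,  0.005,  0.001,  0.001]), 'eef_pos': array([ 0.43 , -0.349,  0.162]), 'orientation': array([ 0.905,  0.055,  0.421, -0.026]), 'contact_force': array([-0.831, -0.773, -1.863]), 'moment': array([-0.081,  0.565,  0.003]), 'opening': np.float64(0.021)}
az 0.12087080141085813 tilt 49.88420918551165 S~ [ 0.42008708 -0.34972432  0.1699044 ] [[0.64, 0.12, 0.76], [0.08, -0.99, 0.09], [0.76, -0.0, -0.64]]
0.85 1591 [[0.381, -0.441, 0.031], [0.402, -0.431, 0.06], [0.418, -0.403, 0.086], [0.431, -0.31, 0.102], [0.466, -0.278, 0.176]]
[{'xy': [371.8, 265.5], 'score': 0.92}]
[]
```

View pics/s4.png

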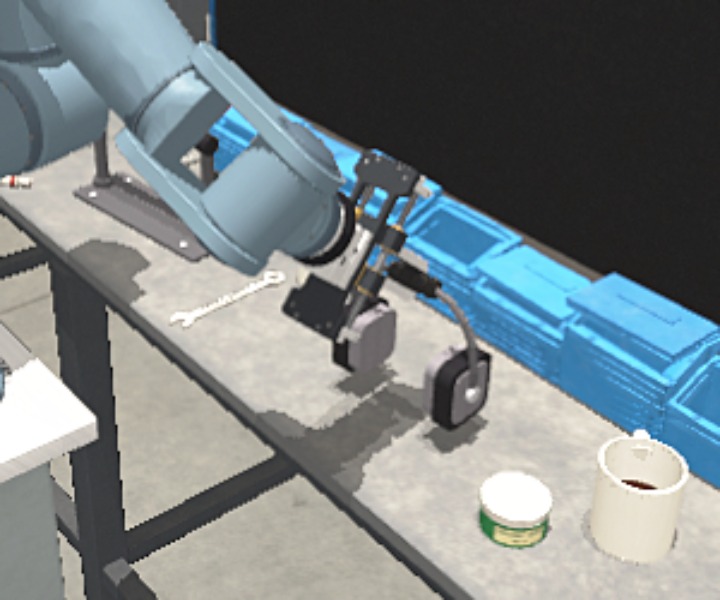

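The scene view shows them upright in the gripper, cups just above the bench and clear of the tin and spanner. Next: measure the pitch from the outer cup face.

```bash
python3 - <<'E'
from h import *
c=np.load('c4.npy'); S=np.array([.42,-.35,.17]); a=.121
x=(c-S)@[np.cos(a),np.sin(a),0]; y=(c-S)@[-np.sin(a),np.cos(a),0]; z=c[:,2]
m=(y<-.072)&(y>-.1); print(m.sum(),'z rng',np.percentile(z[m],[1,99]))
for lo in np.arange(.03,.18,.01):
    k=m&(z>=lo)&(z<lo+.01)
    if k.sum()>5: print(round(lo,2),k.sum(),np.percentile(x[k],[3,50,97]).round(3))
k=(z>.155)&(abs(y)<.03); print('sleeve',k.sum(),c[k].mean(0),c[k].max(0))
E
```

```text
575 z rng [0.02893503 0.14333606]
0.03 39 [-0.029 -0.002  0.036]
0.04 61 [-0.031 -0.006  0.035]
0.05 56 [-0.031 -0.018  0.036]
0.06 69 [-0.031 -0.004  0.035]
0.07 68 [-0.031 -0.006  0.036]
0.08 67 [-0.031 -0.008  0.036]
0.09 79 [-0.03 -0.01  0.03]
0.1 73 [-0.025 -0.002  0.028]
0.11 13 [-0.001  0.002  0.007]
0.12 12 [-0.     0.002  0.008]
0.13 13 [-0.001  0.002  0.005]
0.14 10 [-0.001  0.003  0.007]
sleeve 143 [ 0.41750694 -0.35577409  0.17087364] [ 0.43396905 -0.32059899  0.19805306]
```

Emit:
{"fn": "arm_command", "kwargs": {"commands": [[[-5, 0, 4, 0, 0, 0], [-10, 0, 8.4, 0, 0, 0], [-14, 0, 11.8, 0, 0, 0], [-17, 0, 14.3, 0, 0, 0], [-19, 0, 16, 0, 0, 0], [-20, 0, 16.8, 0, 0, 0], [-20, 0, 16.8, 0, 0, 0], [-20, 0, 16.8, 0, 0, 0]]]}}

```text
time: 8.48
eef_pos: [0.4299, -0.3489, 0.1353]
orientation: [0.905, 0.054, 0.421, -0.026]
contact_force: [-0.7, -0.7, -1.8]
opening: 0.0206
```

Emit:
{"fn": "arm_command", "kwargs": {"commands": [[[-1.2, 0, 1, 0, 0, 0], [-2.3, 0, 1.9, 0, 0, 0], [-2.3, 0, 1.9, 0, 0, 0], [-2.3, 0, 1.9, 0, 0, 0]]]}}

```text
time: 8.82
eef_pos: [0.4305, -0.3487, 0.1338]
orientation: [0.904, 0.055, 0.423, -0.026]
contact_force: [-1.6, 3.9, 5.2]
opening: 0.0207
```

Emit:
{"fn": "arm_command", "kwargs": {"commands": [[[-0.8, 0, 0.6, 0, 0, 0], [-0.8, 0, 0.6, 0, 0, 0], [-0.8, 0, 0.6, 0, 0, 0]]]}}

```text
time: 9.07
eef_pos: [0.4308, -0.3486, 0.1338]
orientation: [0.904, 0.055, 0.423, -0.026]
contact_force: [-3.5, 5.1, 10.5]
opening: 0.0206
```

Emit:
{"fn": "arm_command", "kwargs": {"commands": [[[-0.8, 0, 0.6, 0, 0, 0], [-0.8, 0, 0.6, 0, 0, 0], [-0.8, 0, 0.6, 0, 0, 0], [-0.8, 0, 0.6, 0, 0, 0], [-0.8, 0, 0.6, 0, 0, 0], [-0.8, 0, 0.6, 0, 0, 0]]], "jaw": 140}}

```text
time: 9.57
eef_pos: [0.4297, -0.3488, 0.1302]
orientation: [0.905, 0.054, 0.421, -0.026]
contact_force: [-1.0, 0.3, -0.7]
opening: 0.0422
```

```bash
python3 - <<'E'
from h import *
s=log(); print({k:np.round(v,3) for k,v in s.items() if k!='tau'})
im,d=grab_frame('scene'); save('s5.png',cv2.resize(im[180:380,250:490],(720,600)))
i,T=camT('scene')
m=regions_of('ear_defenders','scene'); c=cloud(i,T,d,m[0]['pixels'])
S=np.array([.42,-.35,.17]); a=.121
x=(c-S)@[np.cos(a),np.sin(a),0]; y=(c-S)@[-np.sin(a),np.cos(a),0]; z=c[:,2]
m=(y<-.072)&(y>-.1); print('z rng',np.percentile(z[m],[1,99]))
for lo in np.arange(.0,.15,.02):
    k=m&(z>=lo)&(z<lo+.02)
    if k.sum()>5: print(round(lo,2),k.sum(),np.percentile(x[k],[3,50,97]).round(3))
E
```

```text
{'time': np.float64(9.567), 'joint_positions': array([-1.309, -0.019,  2.206,  1.022,  1.093, -1.997]), 'qd': array([ 0.   ,  0.001,  0.001, -0.   ,  0.001, -0.001]), 'eef_pos': array([ 0.43 , -0.349,  0.13 ]), 'orientation': array([ 0.905,  0.054,  0.421, -0.026]), 'contact_force': array([-0.979,  0.332, -0.685]), 'moment': array([-0.09 ,  0.278, -0.012]), 'opening': np.float64(0.042)}
z rng [0.00308886 0.11836323]
0.0 84 [-0.031 -0.003  0.034]
0.02 116 [-0.031 -0.01   0.037]
0.04 139 [-0.032 -0.005  0.036]
0.06 172 [-0.031 -0.004  0.031]
0.08 25 [-0.002  0.002  0.006]
0.1 32 [-0.002  0.001  0.009]
```

View pics/s5.png

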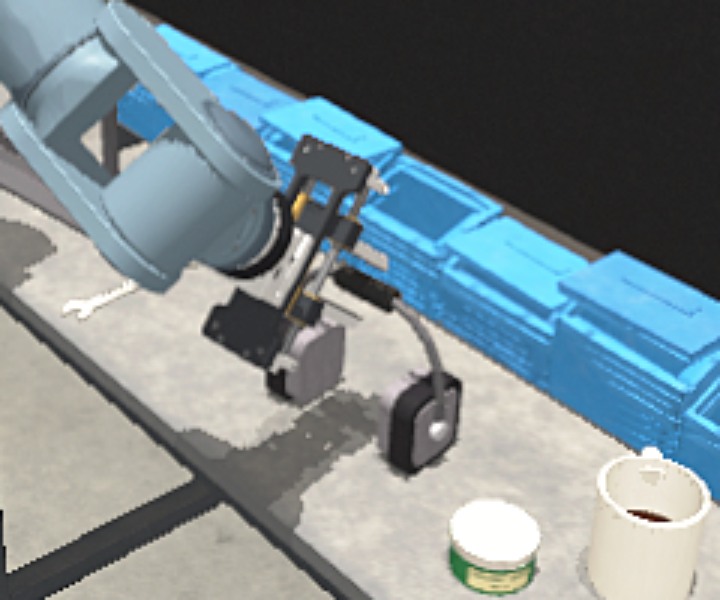

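The picture shows them standing upright on both cups with the fingers open. I back off along the tool and plan the top grasp.

Emit:
{"fn": "arm_command", "kwargs": {"commands": [[[0, 0, -15, 0, 0, 0], [0, 0, -35, 0, 0, 0], [0, 0, -60, 0, 0, 0], [0, 0, -85, 0, 0, 0], [0, 0, -100, 0, 0, 0], [0, 0, -100, 0, 0, 0]]]}}

```text
time: 10.17
eef_pos: [0.3527, -0.3602, 0.1969]
orientation: [0.905, 0.054, 0.421, -0.023]
contact_force: [-0.2, 0.1, 1.2]
opening: 0.0426
```

```bash
python3 - <<'E'
from h import *
s=log(); print(s['eef_pos'],s['contact_force'],s['joint_positions'].round(2))
S1=np.array([.42,-.35,.138]); p0=np.array(s['eef_pos']);q=np.array(s['joint_positions']); p1=S1+[0,0,.10]
rows=[];Q=[q]
for k in np.linspace(0,1,9)[1:]:
    M=frame(.121,50*(1-k)); p=p0*(1-k)+p1*k; rows.append(plan(p,M,s).tolist()); q,e=ik(p,M,q);Q.append(q); 
    print(rows[-1],q.round(2),round(e,4))
for P in [(.42,-.35,.13),(.42,-.35,.27),(.43,-.1,.27),(.436,.176,.27),(.436,.176,.17)]:
    q,e=ik(np.array(P),frame(.121,0),q); print(P,q.round(2),round(e,4))
E
```

```text
[ 0.35271337 -0.36017424  0.19686477] [-0.23733108  0.11509817  1.18363388] [-1.5  -0.22  2.24  0.91  1.32 -1.95]
[9.4, -0.3, 3.2, 0.3, -6.2, 0.0] [-1.43 -0.23  2.2   0.81  1.28 -1.83] 0.0
[18.8, -0.5, 6.4, 0.3, -12.4, 0.0] [-1.35 -0.24  2.15  0.69  1.24 -1.71] 0.0
[28.2, -0.8, 9.6, 0.3, -18.7, -0.0] [-1.27 -0.23  2.1   0.57  1.22 -1.58] 0.0
[37.6, -1.0, 12.8, 0.3, -24.9, -0.0] [-1.19 -0.21  2.05  0.45  1.22 -1.45] 0.0
[47.0, -1.3, 16.0, 0.3, -31.2, -0.0] [-1.11 -0.18  1.99  0.33  1.24 -1.33] 0.0
[56.5, -1.5, 19.2, 0.3, -37.4, -0.1] [-1.04 -0.13  1.92  0.21  1.27 -1.21] 0.0
[65.9, -1.8, 22.4, 0.3, -43.7, -0.1] [-0.97 -0.08  1.86  0.1   1.32 -1.11] 0.0
[75.3, -2.1, 25.6, 0.3, -49.9, -0.1] [-0.9  -0.02  1.79  0.    1.38 -1.02] 0.0
(0.42, -0.35, 0.13) [-0.9   0.09  1.88 -0.    1.17 -1.02] 0.0
(0.42, -0.35, 0.27) [-0.9  -0.04  1.75 -0.    1.43 -1.02] 0.0
(0.43, -0.1, 0.27) [-0.48 -0.32  1.99  0.    1.47 -0.61] 0.0
(0.436, 0.176, 0.27) [ 0.14 -0.24  1.93  0.    1.46  0.02] 0.0
(0.436, 0.176, 0.17) [ 0.14 -0.15  2.04 -0.    1.26  0.02] 0.0
```

Emit:
{"fn": "arm_command", "kwargs": {"commands": [[[9, 0, -10, 0, -6, 0], [19, 0, -6, 0, -12, 0], [28, -1, 2, 0, -18.5, 0], [38, -1, 10, 0, -25, 0], [47, -1, 16, 0.3, -31, 0], [56, -1.5, 19, 0.3, -37.5, 0], [66, -2, 22, 0.3, -44, 0], [75, -2, 25.5, 0.3, -50, 0], [75, -2, 25.5, 0.3, -50, 0], [75, -2, 25.5, 0.3, -50, 0]]]}}

```text
time: 11.0
eef_pos: [0.4225, -0.3468, 0.2344]
orientation: [0.998, 0.063, -0.001, -0.004]
contact_force: [0.9, -0.2, 0.8]
opening: 0.0425
```

```bash
python3 - <<'E'
from h import *
s=log(); print(s['eef_pos'],s['opening'])
im,d=grab_frame('wrist'); save('w6.png',im); i,T=camT('wrist',s)
for r in spot_point('sleeve','wrist')[:2]: print(r['score'],r['xy'],w_plane(i,T,r['xy'],.138).round(3))
for r in regions_of('ear_defenders','wrist')[:1]:
    c=cloud(i,T,d,r['pixels']); b=c[(c[:,2]>.135)&(np.hypot(c[:,0]-.42,c[:,1]+.35)<.045)]
    v=np.linalg.svd(b[:,:2]-b[:,:2].mean(0))[2][0]; v*=np.sign(v[1]);print(len(b),b.mean(0),b[:,2].max(),v,np.arctan2(-v[0],v[1]),b.min(0),b.max(0))
n='top'
im,d=grab_frame(n); i,T=camT(n)
for r in spot_point('bar_mid',n)[:1]: print('top bar',r['score'],w_plane(i,T,r['xy'],.155))
E
```

```text
[ 0.4224925  -0.34676038  0.23443027] 0.04254067612750675
0.78 [319.9, 250.2] [ 0.424 -0.353  0.138]
2378 [ 0.42533458 -0.34858144  0.14551004] 0.15126293952801734 [-0.11616711  0.99322968] 0.11642998105054146 [ 0.41216648 -0.39415604  0.1350049 ] [ 0.43976011 -0.3050537   0.15126294]
top bar 0.93 [0.44596325 0.17753923 0.155     ]
```

View pics/w6.png

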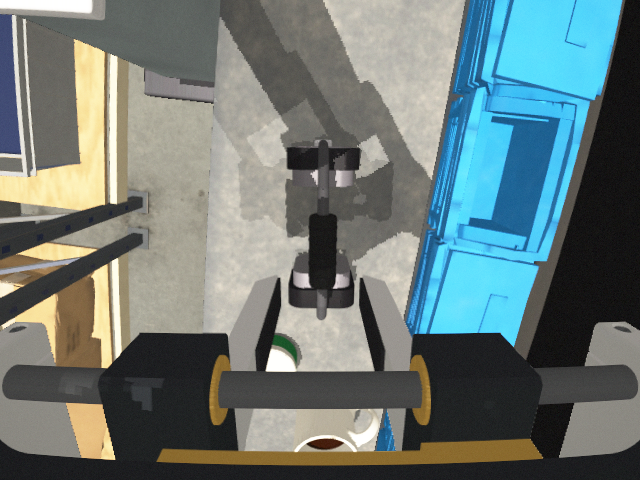

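The wrist view shows the sleeve at (320,250), in line with the jaws, cups standing. I descend and grip.

Emit:
{"fn": "arm_command", "kwargs": {"commands": [[[2, 4, 20, 0, 0, 0], [2, 4, 45, 0, 0, 0], [2, 4, 70, 0, 0, 0], [2, 4, 88, 0, 0, 0], [2, 4, 99, 0, 0, 0], [2, 4, 105, 0, 0, 0], [2, 4, 105, 0, 0, 0], [2, 4, 105, 0, 0, 0]]]}}

```text
time: 11.92
eef_pos: [0.4232, -0.3517, 0.1314]
orientation: [0.998, 0.061, -0.0, -0.002]
contact_force: [0.2, 0.2, 0.4]
opening: 0.0422
```

Emit:
{"fn": "arm_command", "kwargs": {"commands": [[[0, 0, 0, 0, 0, 0], [0, 0, 0, 0, 0, 0], [0, 0, 0, 0, 0, 0], [0, 0, 0, 0, 0, 0], [0, 0, 0, 0, 0, 0], [0, 0, 0, 0, 0, 0], [0, 0, 0, 0, 0, 0]]], "jaw": 255}}

```text
time: 12.5
eef_pos: [0.4236, -0.3515, 0.1315]
orientation: [0.998, 0.061, -0.0, -0.002]
contact_force: [0.6, 0.2, 4.0]
opening: 0.0209
```

Emit:
{"fn": "arm_command", "kwargs": {"commands": [[[0, 0, -5, 0, 0, 0], [0, 0, -15, 0, 0, 0], [0, 0, -32, 0, 0, 0], [0, 0, -55, 0, 0, 0], [0, 0, -80, 0, 0, 0], [0, 0, -105, 0, 0, 0], [0, 0, -130, 0, 0, 0], [0, 0, -152, 0, 0, 0], [0, 0, -170, 0, 0, 0], [0, 0, -182, 0, 0, 0], [0, 0, -188, 0, 0, 0], [0, 0, -190, 0, 0, 0]]]}}

```text
time: 13.5
eef_pos: [0.4235, -0.3523, 0.3213]
orientation: [0.998, 0.061, -0.001, -0.002]
contact_force: [0.5, 0.0, -1.5]
opening: 0.0208
```

```bash
python3 - <<'E'
from h import *
s=log(); print({k:np.round(v,3) for k,v in s.items() if k!='tau'})
for n in ('top','scene'):
    im,d=grab_frame(n); i,T=camT(n)
    if n=='scene': save('s7.png',im)
    m=regions_of('rail_stand',n)[0]['pixels']; c=cloud(i,T,d,m)
    b=c[(c[:,2]>.150)&(c[:,2]<.185)&(abs(c[:,1]-.176)<.095)]; v=np.linalg.svd(b[:,:2]-b[:,:2].mean(0))[2][0];v*=np.sign(v[1])
    a=np.arctan2(-v[0],v[1]); mu=b.mean(0); print(n,len(b),mu,'yaw',a,'x at y=.176',mu[0]-np.tan(a)*(.176-mu[1]))
    k=c[c[:,2]>.12]; print('y ext',np.percentile(k[:,1],[0,1,99,100]))
    for r in spot_point('bar_mid',n)[:1]: print('bar',r['score'],w_plane(i,T,r['xy'],.155))
P=np.array([.436,.176,.33]);print(plan(P,frame(.122,0),s))
E
```

```text
{'time': np.float64(13.5), 'joint_positions': array([-0.901, -0.059,  1.674,  0.002,  1.531, -1.023]), 'qd': array([-0.001,  0.008, -0.001, -0.001,  0.03 , -0.001]), 'eef_pos': array([ 0.423, -0.352,  0.321]), 'orientation': array([ 0.998,  0.061, -0.001, -0.002]), 'contact_force': array([ 0.469,  0.008, -1.479]), 'moment': array([-0.098, -0.074, -0.01 ]), 'opening': np.float64(0.021)}Traceback (most recent call last):
  File "<stdin>", line 6, in <module>
IndexError: list index out of range
```

```bash
python3 - <<'E'
from h import *
s=get_state()
for n in ('scene','wrist','top'):
    im,d=grab_frame(n); i,T=camT(n,s)
    if n=='scene': save('s7.png',im)
    for r in regions_of('rail_stand',n)[:1]:
        c=cloud(i,T,d,r['pixels'])
        b=c[(c[:,2]>.150)&(c[:,2]<.185)&(abs(c[:,1]-.176)<.095)]
        if len(b)<20: continue
        v=np.linalg.svd(b[:,:2]-b[:,:2].mean(0))[2][0];v*=np.sign(v[1])
        a=np.arctan2(-v[0],v[1]); mu=b.mean(0); print(n,len(b),mu,'yaw',a,'x at y=.176',mu[0]-np.tan(a)*(.176-mu[1]))
        k=c[c[:,2]>.12]; print('y ext',np.percentile(k[:,1],[0,1,99,100]))
    for r in spot_point('bar_mid',n)[:1]: print(n,'bar',r['score'],w_plane(i,T,r['xy'],.155))
    if n=='top':
        # bins front near stand
        v,u=np.mgrid[150:260:2,180:300:4]; 
        P=np.array([w_depth(i,T,(a,b),d[b,a]) for a,b in zip(u.ravel(),v.ravel()) if d[b,a]>0])
        k=P[(P[:,2]>.03)&(P[:,2]<.3)&(P[:,0]>.49)]; print('bins',np.percentile(k[:,0],[0,2,10]),k[:,2].max())
P=np.array([.437,.0,.335])
for az in (.122+np.pi/2,.122-np.pi/2):
    print(plan(P,frame(az,0),s), ik(np.array([.437,.176,.17]),frame(az,0),np.array([.14,-.15,2.,0,1.26,.02+(.122-az)])))
E
```

```text
scene 245 [0.43016909 0.1725482  0.16025437] yaw 0.11607532046684842 x at y=.176 0.4297666117428331
y ext [0.04386594 0.04663434 0.29891272 0.30552483]
top 369 [0.43636423 0.17582132 0.16256507] yaw 0.12297505442485934 x at y=.176 0.43634214390303394
y ext [0.04919117 0.05009821 0.29969515 0.30175714]
top bar 0.84 [0.43778903 0.18341528 0.155     ]
bins [0.52614135 0.5309924  0.5406076 ] 0.2999515557751815
[ 5.660e+01 -3.477e+02 -1.300e+01 -4.000e-01 -2.000e-01 -9.000e+01] (array([ 1.42836793e-01, -1.48185466e-01,  2.03332328e+00, -4.67208907e-14,
        1.25645484e+00, -1.54995953e+00]), np.float64(9.46465128492946e-14))
[ 5.660e+01 -3.477e+02 -1.300e+01 -2.000e-01  4.000e-01  9.000e+01] (array([ 1.42836793e-01, -1.48185466e-01,  2.03332328e+00, -4.46852412e-14,
        1.25645484e+00,  1.59163312e+00]), np.float64(8.049660679000636e-14))
```

Emit:
{"fn": "arm_command", "kwargs": {"commands": [[[0, -4, -3, 0, 0, -1], [1, -14, -8, 0, 0, -3], [3, -32, -14, 0, 0, -7], [5, -56, -14, 0, 0, -11], [7, -84, -14, 0, 0, -16], [9, -114, -14, -0.2, -0.1, -21], [11, -146, -14, -0.2, -0.1, -26], [13, -177, -14, -0.2, -0.1, -31], [15, -206, -14, -0.2, -0.1, -36], [17, -232, -14, -0.2, -0.1, -40], [18, -250, -14, -0.2, -0.1, -43], [19, -262, -14, -0.2, -0.1, -45]]]}}

```text
time: 15.05
eef_pos: [0.4099, -0.0875, 0.337]
orientation: [0.897, 0.441, 0.0, -0.001]
contact_force: [0.9, -1.1, -1.6]
opening: 0.0206
```

```bash
python3 - <<'E'
from h import *
s=log(); print({k:np.round(v,3) for k,v in s.items() if k!='tau'})
print(plan([.410,.175,.335],frame(.122+np.pi/2,0),s))
E
```

```text
{'time': np.float64(15.05), 'joint_positions': array([-4.830e-01, -4.100e-01,  1.937e+00,  1.000e-03,  1.615e+00,
       -1.397e+00]), 'qd': array([ 0.287, -0.093,  0.066, -0.009,  0.021, -0.105]), 'eef_pos': array([ 0.41 , -0.088,  0.337]), 'orientation': array([ 0.897,  0.441,  0.   , -0.001]), 'contact_force': array([ 0.893, -1.116, -1.556]), 'moment': array([-0.044, -0.146,  0.007]), 'opening': np.float64(0.021)}
[ 2.080e+02 -1.602e+02  2.400e+00 -0.000e+00 -1.000e-01 -4.460e+01]
```

Emit:
{"fn": "arm_command", "kwargs": {"commands": [[[8, -6, 0, 0, 0, -2], [22, -17, 0, 0, 0, -5], [42, -32, 0, 0, 0, -9], [66, -51, 0, 0, 0, -14], [92, -71, 0, 0, 0, -19], [118, -91, 0, 0, 0, -24.5], [144, -111, 0, 0, 0, -30], [168, -129, 0, 0, 0, -35], [188, -144, 0, 0, 0, -39.5], [201, -154, 0, 0, 0, -42.5], [208, -160, 0, 0, 0, -44.5], [208, -160, 0, 0, 0, -44.5]]]}}

```text
time: 16.05
eef_pos: [0.4119, 0.1738, 0.3367]
orientation: [0.664, 0.747, 0.0, -0.001]
contact_force: [0.1, -0.5, -2.2]
opening: 0.0209
```

Emit:
{"fn": "arm_command", "kwargs": {"commands": [[[0, 0, 0, 0, 0, 0], [0, 0, 0, 0, 0, 0], [0, 0, 0, 0, 0, 0]]]}}

```text
time: 16.3
eef_pos: [0.4124, 0.1716, 0.3366]
orientation: [0.667, 0.745, 0.0, -0.001]
contact_force: [-0.2, -0.2, -2.5]
opening: 0.0211
```

```bash
python3 - <<'E'
from h import *
s=log(); print({k:np.round(v,3) for k,v in s.items() if k!='tau'})
print('over bar',plan([.433,.175,.30],frame(.122+np.pi/2,0),s))
n='wrist'
im,d=grab_frame(n); save('w8.png',im); i,T=camT(n,s)
for r in spot_point('sleeve',n)[:1]: print('sleeve',r['score'],r['xy'],w_plane(i,T,r['xy'],s['eef_pos'][2]+.0065))
for t in('ear_defenders','rail_stand'):
  for r in regions_of(t,n)[:1]:
    c=cloud(i,T,d,r['pixels']); print(t,np.percentile(c,[1,50,99],axis=0).round(3).tolist())
    if t=='rail_stand':
        b=c[(c[:,2]>.150)&(c[:,2]<.168)]; print(b.mean(0),b.min(0),b.max(0)); k=b[:,1]; A=np.polyfit(k,b[:,0],1); print('x at .175',np.polyval(A,.175),A)
E
```

```text
{'time': np.float64(16.3), 'joint_positions': array([ 0.138, -0.334,  1.882,  0.002,  1.594, -1.544]), 'qd': array([-0.001,  0.001, -0.002,  0.001, -0.001,  0.001]), 'eef_pos': array([0.412, 0.172, 0.337]), 'orientation': array([ 0.667,  0.745,  0.   , -0.001]), 'contact_force': array([-0.204, -0.235, -2.538]), 'moment': array([ 0.015, -0.149, -0.033]), 'opening': np.float64(0.021)}
over bar [ 1.  20.9 36.5 -0.1 -0.1 -0.6]
sleeve 0.65 [319.8, 300.2] [0.41542046 0.17131498 0.34306987]
ear_defenders [[0.33, 0.133, 0.261], [0.371, 0.168, 0.334], [0.491, 0.196, 0.355]]
rail_stand [[0.379, 0.049, 0.006], [0.43, 0.192, 0.009], [0.469, 0.304, 0.169]]
[0.43230194 0.17910682 0.16288393] [0.40587125 0.04995494 0.15000593] [0.46263341 0.30663893 0.1679955 ]
x at .175 0.4328093783428913 [-0.12355963  0.45443231]
```

View pics/w8.png

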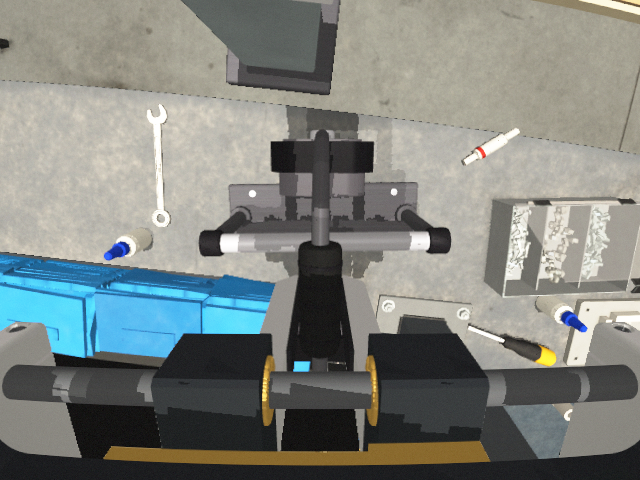

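The wrist view shows the sleeve across the bar's middle: bar (200–450, 240), headband at column 320. The inner cup is on the near side and the stand is clear. I align and lower.

Emit:
{"fn": "arm_command", "kwargs": {"commands": [[[0, 3, 0, 0, 0, 0], [1, 9, 0, 0, 0, -0.3], [2, 15, 0, 0, 0, -0.6], [2, 19, 0, 0, 0, -0.6], [2, 21, 0, 0, 0, -0.6], [2, 21, 10, 0, 0, -0.6], [2, 21, 24, 0, 0, -0.6], [2, 21, 42, 0, 0, -0.6], [2, 21, 60, 0, 0, -0.6], [2, 21, 76, 0, 0, -0.6], [2, 21, 86, 0, 0, -0.6], [2, 21, 90, 0, 0, -0.6]]]}}

```text
time: 17.5
eef_pos: [0.4315, 0.1769, 0.244]
orientation: [0.662, 0.75, -0.001, -0.002]
contact_force: [-0.2, -0.3, -2.1]
opening: 0.0207
```

Emit:
{"fn": "arm_command", "kwargs": {"commands": [[[0, 0, 6, 0, 0, 0], [0, 0, 16, 0, 0, 0], [0, 0, 28, 0, 0, 0], [0, 0, 40, 0, 0, 0], [0, 0, 50, 0, 0, 0], [0, 0, 57, 0, 0, 0], [0, 0, 60, 0, 0, 0], [0, 0, 60, 0, 0, 0]]]}}

```text
time: 18.17
eef_pos: [0.4322, 0.1771, 0.1855]
orientation: [0.662, 0.75, -0.001, -0.002]
contact_force: [-0.4, -0.5, -1.1]
opening: 0.0204
```

```bash
python3 - <<'E'
from h import *
s=log(); print({k:np.round(v,3) for k,v in s.items() if k!='tau'})
im,d=grab_frame('scene'); save('s9.png',cv2.resize(im[130:330,170:410],(720,600)))
E
```

```text
{'time': np.float64(18.167), 'joint_positions': array([ 1.440e-01, -1.780e-01,  2.029e+00,  2.000e-03,  1.293e+00,
       -1.551e+00]), 'qd': array([-0.001, -0.015, -0.022,  0.002,  0.009, -0.001]), 'eef_pos': array([0.432, 0.177, 0.185]), 'orientation': array([ 0.662,  0.75 , -0.001, -0.002]), 'contact_force': array([-0.432, -0.453, -1.07 ]), 'moment': array([ 0.031, -0.143, -0.04 ]), 'opening': np.float64(0.02)}
```

View pics/s9.png

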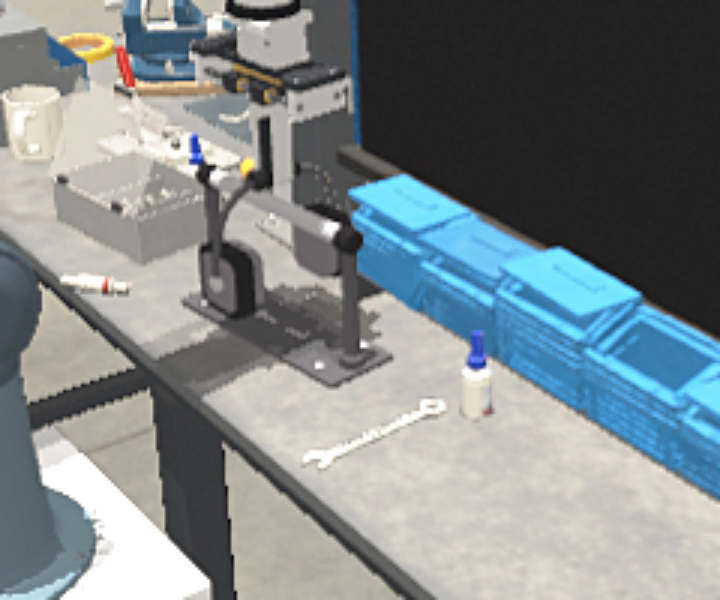

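The scene view shows a cup on each side of the bar with the crown just above it. I lower slowly to contact.

Emit:
{"fn": "arm_command", "kwargs": {"commands": [[[0, 0, 4, 0, 0, 0], [0, 0, 8, 0, 0, 0], [0, 0, 11, 0, 0, 0], [0, 0, 13, 0, 0, 0], [0, 0, 14, 0, 0, 0], [0, 0, 14, 0, 0, 0]]]}}

```text
time: 18.72
eef_pos: [0.4325, 0.1771, 0.1722]
orientation: [0.662, 0.75, -0.0, -0.001]
contact_force: [0.5, -0.9, -2.4]
opening: 0.0206
```

Emit:
{"fn": "arm_command", "kwargs": {"commands": [[[0, 0, 1, 0, 0, 0], [0, 0, 2, 0, 0, 0], [0, 0, 2, 0, 0, 0], [0, 0, 2, 0, 0, 0]]]}}

```text
time: 19.05
eef_pos: [0.4326, 0.1772, 0.1705]
orientation: [0.662, 0.75, 0.0, -0.001]
contact_force: [0.7, -1.2, -2.5]
opening: 0.0208
```

Emit:
{"fn": "arm_command", "kwargs": {"commands": [[[0, 0, 0.7, 0, 0, 0], [0, 0, 1.5, 0, 0, 0], [0, 0, 1.5, 0, 0, 0], [0, 0, 1.5, 0, 0, 0]]]}}

```text
time: 19.38
eef_pos: [0.4327, 0.1772, 0.1691]
orientation: [0.662, 0.75, 0.0, -0.001]
contact_force: [0.2, 0.8, -0.7]
opening: 0.0204
```

Emit:
{"fn": "arm_command", "kwargs": {"commands": [[[0, 0, 0.7, 0, 0, 0], [0, 0, 0.7, 0, 0, 0], [0, 0, 0.7, 0, 0, 0]]]}}

```text
time: 19.63
eef_pos: [0.4329, 0.1772, 0.169]
orientation: [0.662, 0.75, 0.0, -0.001]
contact_force: [-2.0, -0.5, 3.3]
opening: 0.0206
```

Contact with the bar. I release slightly, look, then retreat.

Emit:
{"fn": "arm_command", "kwargs": {"commands": [[[0, 0, 0, 0, 0, 0], [0, 0, 0, 0, 0, 0], [0, 0, 0, 0, 0, 0], [0, 0, 0, 0, 0, 0], [0, 0, 0, 0, 0, 0], [0, 0, 0, 0, 0, 0]]], "jaw": 155}}

```text
time: 20.13
eef_pos: [0.4326, 0.1772, 0.1682]
orientation: [0.662, 0.75, 0.0, -0.001]
contact_force: [-0.3, -0.6, -0.4]
opening: 0.0367
```

```bash
python3 - <<'E'
from h import *
s=log(); print({k:np.round(v,3) for k,v in s.items() if k!='tau'})
im,d=grab_frame('scene'); save('s10.png',cv2.resize(im[130:330,170:410],(720,600)))
i,T=camT('scene')
for r in regions_of('ear_defenders','scene')[:1]:
    c=cloud(i,T,d,r['pixels']); print(np.percentile(c,[1,50,99],axis=0).round(3).tolist())
    for m in (c[:,0]<.40,c[:,0]>.46): print(m.sum(), np.percentile(c[m],[2,98],axis=0).round(3).tolist())
E
```

```text
{'time': np.float64(20.133), 'joint_positions': array([ 1.440e-01, -1.580e-01,  2.045e+00,  2.000e-03,  1.256e+00,
       -1.551e+00]), 'qd': array([-0.001, -0.001, -0.001,  0.001,  0.001,  0.002]), 'eef_pos': array([0.433, 0.177, 0.168]), 'orientation': array([ 0.662,  0.75 ,  0.   , -0.001]), 'contact_force': array([-0.323, -0.636, -0.443]), 'moment': array([ 0.053, -0.125,  0.006]), 'opening': np.float64(0.037)}
[[0.349, 0.128, 0.04], [0.377, 0.16, 0.084], [0.496, 0.205, 0.186]]
411 [[0.349, 0.128, 0.041], [0.392, 0.19, 0.173]]
212 [[0.474, 0.148, 0.045], [0.496, 0.205, 0.103]]
```

View pics/s10.png

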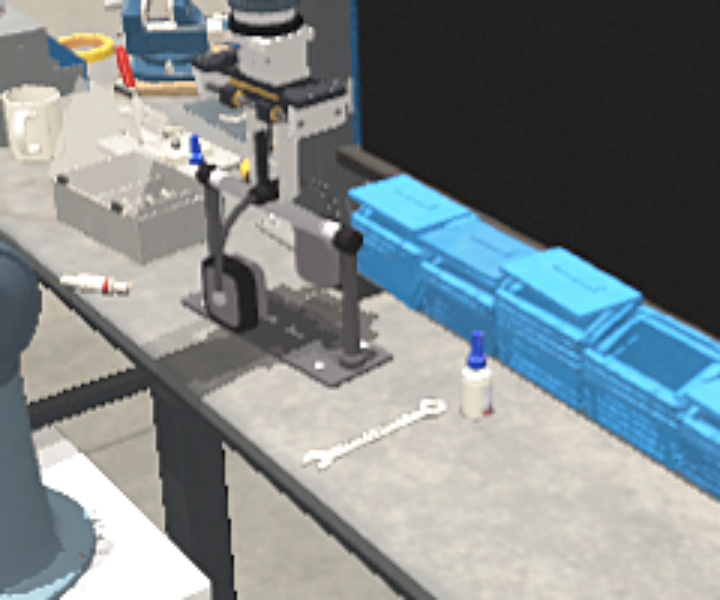

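The picture shows them hanging on the bar with the fingers open. I retreat straight up and check.

Emit:
{"fn": "arm_command", "kwargs": {"commands": [[[0, 0, -5, 0, 0, 0], [0, 0, -15, 0, 0, 0], [0, 0, -32, 0, 0, 0], [0, 0, -55, 0, 0, 0], [0, 0, -80, 0, 0, 0], [0, 0, -105, 0, 0, 0], [0, 0, -125, 0, 0, 0], [0, 0, -140, 0, 0, 0], [0, 0, -148, 0, 0, 0], [0, 0, -150, 0, 0, 0], [0, 0, -150, 0, 0, 0], [0, 0, -150, 0, 0, 0]]]}}

```text
time: 21.23
eef_pos: [0.4324, 0.1768, 0.3173]
orientation: [0.662, 0.75, -0.001, -0.002]
contact_force: [-0.2, -0.2, 0.4]
opening: 0.0369
```

```bash
python3 - <<'E'
from h import *
s=log(); print(s['time'],s['eef_pos'],s['contact_force'])
i,T=camT('wrist',s); i2,T2=camT('scene')
for k in range(3):
    im,d=grab_frame('wrist'); 
    for r in spot_point('sleeve','wrist')[:1]: print('sleeve',round(r['score'],2),r['xy'],w_plane(i,T,r['xy'],.176).round(4))
    im2,d2=grab_frame('scene')
    for r in regions_of('ear_defenders','scene')[:1]:
        c=cloud(i2,T2,d2,r['pixels'])
        for m in (c[:,0]<.40,c[:,0]>.46): print(m.sum(), np.percentile(c[m],[2,98],axis=0).round(3).tolist())
save('s11.png',np.hstack([cv2.resize(im2[130:330,170:410],(480,400)),cv2.resize(im[:,60:440],(316,400))]))
E
```

```text
21.2333 [0.43244934 0.17684111 0.31734938] [-0.1521592  -0.19891417  0.41135117]
sleeve 0.85 [319.1, 232.6] [0.4356 0.1761 0.176 ]Traceback (most recent call last):
  File "<stdin>", line 10, in <module>
    return _quantile_unchecked(
        a, q, axis, out, overwrite_input, method, keepdims, weights)
    return _ureduce(a,
                    func=_quantile_ureduce_func,
    ...<5 lines>...
                    overwrite_input=overwrite_input,
                    method=method)
    r = func(a, **kwargs)
    result = _quantile(arr,
                       quantiles=q,
    ...<2 lines>...
                       out=out,
                       weights=wgt)
    slices_having_nans = np.isnan(arr[-1, ...])
                                  ~~~^^^^^^^^^
IndexError: index -1 is out of bounds for axis 0 with size 0
```

```bash
python3 - <<'E'
from h import *
s=get_state(); i,T=camT('wrist',s); i2,T2=camT('scene')
for k in range(3):
    im,d=grab_frame('wrist'); 
    for r in spot_point('sleeve','wrist')[:1]: print('sleeve',round(r['score'],2),r['xy'],w_plane(i,T,r['xy'],.176).round(4))
    for r in regions_of('ear_defenders','wrist')[:1]:
        c=cloud(i,T,d,r['pixels'])
        if len(c): print(np.percentile(c,[1,50,99],axis=0).round(3).tolist())
im2,d2=grab_frame('scene')
save('s11.png',np.hstack([cv2.resize(im2[130:330,170:410],(480,400)),cv2.resize(im[:,130:510],(316,400))]))
E
```

```text
sleeve 0.56 [319.5, 231.7] [0.4347 0.1764 0.176 ]
[[0.351, 0.137, 0.059], [0.423, 0.175, 0.114], [0.513, 0.216, 0.188]]
[[0.35, 0.136, 0.001], [0.424, 0.174, 0.113], [0.514, 0.216, 0.187]]
sleeve 0.82 [320.6, 229.6] [0.4326 0.1771 0.176 ]
[[0.351, 0.137, 0.056], [0.423, 0.174, 0.113], [0.513, 0.216, 0.187]]
```

View pics/s11.png

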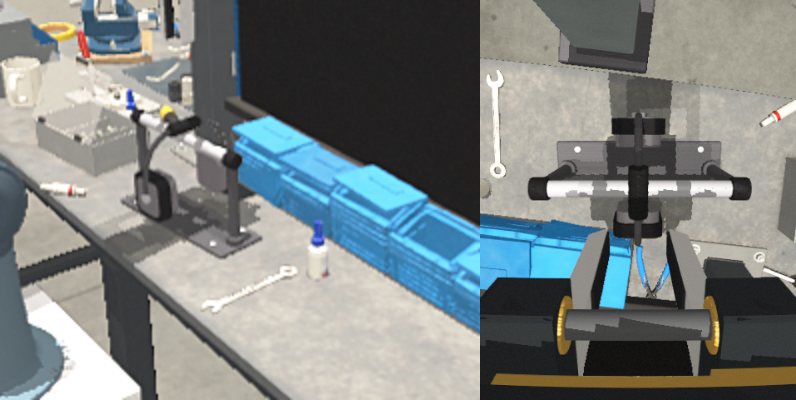

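The picture shows them hanging still across the middle of the bar, a cup on each side, clear of the bench and bins. The spanner and bottle have not moved.

```bash
python3 -c "
from workcell import *
print(job_done(), get_state()['time'])"
```

```text
the job is handed in; nothing more can be done
the job is handed in; nothing more can be done
```

The ear defenders now hang still from the middle of the headband on the stand's bar, and the job is handed in at about 22 s of the 58 s allowed.

- **What I did:** I gripped the sleeve with the tool tilted and lifted. I turned the ear defenders upright in the air, stood them on both cups and let go. Then I took them again from straight above, turned them across the bar, lowered them until they touched it and released. The gripper ended about 15 cm above the bar.
- **Last checks:** The sleeve measured at about (0.434, 0.176), against the bar's middle at about (0.435, 0.176). Three repeated looks showed no movement beyond measuring noise. There was one cup on each side, with undersides about 40 mm above the bench. The highest contact force reported was about 12 N, while setting the cups down.
- **Failed or disagreeing:**
  - One check script crashed because the scene camera found no points on one side of the ear defenders. I repeated the check with the wrist camera.
  - One of those frames included a few stray points at bench height, which I took as leaks in the mask.
  - Estimates of the bar's middle differed by up to 16 mm in x and 14 mm in y between the network and depth readings. I went by the depth measurements.
  - I estimate only 5–10 mm between the rear cup and the blue bins, and no contact was seen.
- **Bystanders:** The spanner, bottle and gauge looked unmoved in the last picture. I did not check the mug, tin and pliers after placing, but the arm never came near them.

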